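# Nudge a fixture plate home on its two locating pins

## Robot

A 6-joint arm with a two-finger parallel gripper is mounted at the origin on a cart in front of the work surface, level with it; the furniture and walls round the work are solid. World frame = base frame: x ahead of the robot, y to its left, z up, the work surface at z = 0. Lengths are in m, angles in degrees, forces in N, time in s.
With the tool pointing down it reaches from about 0.35 to 0.875 m from the base axis. Payload 4.2 kg.
Tool frame: the origin (TCP) lies between the finger pads; the fingertips stand 14 mm ahead of it and the grasp point (between the pads) lies 5 mm behind it; z points along the fingers, y is the line along which they close (so a half turn about z gives the same grasp; the last joint's range is limited). The gripper opens to 87 mm and grips with 3 to 60 N. Pads are 19 mm wide; open, the fingers measure 117 mm over their backs; the gripper's body (75 mm by 190 mm) begins 51 mm behind the grasp point.
Start: joints at [-58.522, 22.042, 0.453, 0, -68.411, -14.817], TCP at [0.179, -0.599, 0.237] pointing down, gripper open.
Joint ranges: [-179.83, 179.83], [-69.29, 118.12], [-61.27, 80.66], [-181.25, 117.63], [-171.15, -9.14], [-177.46, 177.46]. Speed limits (degrees/s): [159.86, 159.86, 180, 180, 180, 180].

## Interface

Orientations are given as a 3x3 rotation matrix whose columns are the frame's x, y, z axes.
In Python, from station import * gives the robot as it stands. The module is installed in compiled form; this text tells all that it offers.
- The arm moves only by the tool play_rows, never from a script. Its argument "steps" is a list of rows, each an object of numbers: "ax", "ay", "az": the turn, a rotation vector about the tool's x, y, z in degrees; "dx", "dy", "dz": the shift along the tool's x, y, z in mm; "claw": the finger opening in mm, from 0 to 87. A call has 1 to 20 rows; each row shifts and turns the commanded pose from where the row before left it, along the tool's axes as they then stand; what a row does not reach is not made up. A row lasts 1/10 s, in which the tool goes at most 50 mm and 8.59 degrees, less where a joint would pass 70% of its speed; a pose out of reach is approached as far as the arm can. A call with a gripper value outside its range is refused whole. The fingers move at their own pace and stop on an object; the grip force is fixed at half the most. Time passes only in rows, so rows that do not move let the fingers close. It gives the time, the measured TCP pose, the force, the opening and the grip force at its end, in the units of the state.
- sense(): the state, without advancing time (a new reading comes with each control period).
- capture(name): name is "scene" or "top"; returns a dict with "frame" (480x640x3 uint8, blue, green, red), "range_z" (480x640 float32, m along the optical axis (not along the pixel's ray), 0 where there is no reading), "fx", "fy", "cx", "cy" (pixels), "xyz" and "rotation" of the camera in the world. Camera axes: x right, y down, z forward; pixel columns grow to the right and rows downward; lengths in m; the calibration is good to about 2 mm. A picture is of the moment at which its call begins.
- finish_job(): hands the job in; it is judged then, once.
The state is a dict: "time_s": time; "joints": joint angles; "joint_velocities": joint speeds; "effort": joint torques, N m; "tcp_pos": TCP position; "ee_rot": TCP orientation; "wrist_force": force on the tool from outside, world axes, zero at the start; "moment": the same for the moment, N m; "gripper_width": opening from 0.0 (shut) to 1.0 (fully open); "gripper_force": force on a finger pad.
Only numpy, scipy, OpenCV 4.12 (cv2) and the standard library are available. Lean on these libraries where they do the work, as an engineer would, in place of code of your own. Each camera call takes 0.05 s, during which the arm holds its last target. There are 200 camera calls.

## Task

The aluminium plate on the dark steel fixture base was put down askew and is propped up on the two locating pins. With the fingertips, nudge it sideways until its round hole (left) and its slot (right) drop over the pins and it lies flush on the base. Only push or press it: do not pick it up, and leave the things around the fixture where they are.

Things in the scene. Friction and masses are not known exactly. Their poses are not given: they have to be found in the camera images.
- fixture_base: dark steel fixture base, a flat slab 210 (its x) x 270 (its y) x 14 mm, fixed to the bench (up to 0.25 rad of yaw). Origin: centre of its underside, on the bench; z up, x away from the robot, y to the left. Two upright steel pins stand on it, 10 mm in diameter and 10 mm high above its top, with hemispherical tips (radius 5 mm)
- locating_plate: loose aluminium plate 100 (its x) x 150 (its y) x 6 mm, about 0.26 kg. Origin: centre of its underside; axes as the base's. At the start up to 16 mm off in x, 16 to 26 mm too far left, turned up to 0.15 rad; near side propped on the pins, far edge resting on the base. Seated: flat on the base, its middle over the base's middle, underside 14 mm above the bench, pin tips 4 mm out of it
- pin_left (a point): foot of the left pin, on its axis at the base's top face (base frame x -24, y +45, z 14 mm)
- pin_right (a point): foot of the right pin, on its axis at the base's top face (base frame x -24, y -45, z 14 mm)
- round_hole (a point): centre of the plate's round through hole, 12 mm in diameter, near its left end (plate frame x -24, y +45 mm), at the plate's underside; belongs over the left pin
- slot_hole (a point): centre of the plate's through slot (rectangular), 12 mm (x) x 15 mm (y), near its right end (plate frame x -24, y -45 mm), at the plate's underside; belongs over the right pin
- relay: small black relay, 22 x 28 x 38 mm, standing left of the fixture base; leave alone. Origin: centre of its underside
- tape_roll: roll of black tape lying flat, 64 mm across, 18 mm high, behind the fixture base; leave alone. Origin: centre of its underside
- spanner: steel spanner, 133 mm long, 8 mm high, lying in front of the fixture base; leave alone. Origin: centre of its underside
- flux_bottle: small white bottle with a red spout, 37 mm across, 96 mm high, standing right of the fixture base; leave alone. Origin: centre of its underside
- solder_reel: blue reel of solder, 60 mm across, 36 mm high, left of and behind the fixture base; leave alone. Origin: centre of its underside
- bolt: loose steel hexagon bolt, 62 mm long, 16 mm high, lying left of the fixture base; leave alone. Origin: centre of its underside

How it is judged (in metres and radians):
At the end, for the whole second after the job is handed in: The plate lies still and flush on the base: round hole over the left pin (within 2.5 mm), slot over the right pin (within 4 mm), underside at both holes within 1.8 mm of the base's top, tilt under 0.025 rad (horizontal distance between round_hole and pin_left below 0.0025 m and horizontal distance between slot_hole and pin_right below 0.004 m and z of each of round_hole, slot_hole in the frame of fixture_base below 0.0158 m and angle between locating_plate's own z axis and vertical below 0.025 rad and linear speed of locating_plate below 0.01 m/s); the robot touches nothing.
It fails at once if the plate is lifted (its middle more than 18 mm above the base's top, or tipped more than 0.35 rad) (z of locating_plate in the frame of fixture_base above 0.032 m or angle between locating_plate's own z axis and vertical above 0.35 rad).
It fails at once if a thing standing around the fixture is moved by more than 15 mm (distance of any of relay, tape_roll, spanner, flux_bottle, solder_reel, bolt from where it was at the start of the episode above 0.015 m).
It also fails if it takes over 40 s, if anything falls off the work surface, if the arm or the gripper's body presses on something with over 40 N, if the wrist force passes 120 N, or if a joint passes its speed limit or range.

## Working session

There is one attempt and no reset: what is moved stays moved. The work goes in short steps, Python scripts to look and compute and a tool call to move; the robot and the scene stay as the last step left them, time stands still between calls to the robot, and variables do not carry over. Pictures are saved under pics/ and viewed, at most 10 in all, crops included, and the job is handed in when it is done.

Besides the shell and the picture viewer there is one more tool, called after "Call:" by a JSON object that holds its "api" and its "payload", one argument or row to a line. play_rows: Moves the arm, as the interface text tells. Its arguments: {"type":"object","properties":{"steps":{"type":"array"}},"required":["steps"]}

```bash
mkdir -p pics
python3 - <<'E'
from station import *
import cv2,numpy as np
for n in("scene","top"):
    c=capture(n); cv2.imwrite(f"pics/{n}0.png",c["frame"]); np.savez(f"{n}0.npz",**c)
    print(n,c["fx"],c["fy"],c["cx"],c["cy"],c["xyz"],np.round(c["rotation"],3).tolist())
s=sense();print(s["time_s"],s["tcp_pos"],np.round(s["ee_rot"],3))
E
```

```text
scene 507.6396251182623 507.6396251182623 325.92384276394216 243.86521873002306 [0.18911714 0.65152351 0.63214669] [[-0.778, -0.433, 0.455], [-0.628, 0.525, -0.575], [0.01, -0.733, -0.68]]
top 437.63723243680096 437.63723243680096 316.5140618644288 241.43664853488016 [0.42993474 0.12972952 0.88034149] [[-0.021, -0.984, 0.179], [-0.999, 0.026, 0.022], [-0.027, -0.178, -0.984]]
0.1 [ 0.17906386 -0.59826169  0.23556604] [[-0.958 -0.287 -0.001]
 [-0.287  0.958  0.002]
 [ 0.     0.002 -1.   ]]
```

View pics/top0.png

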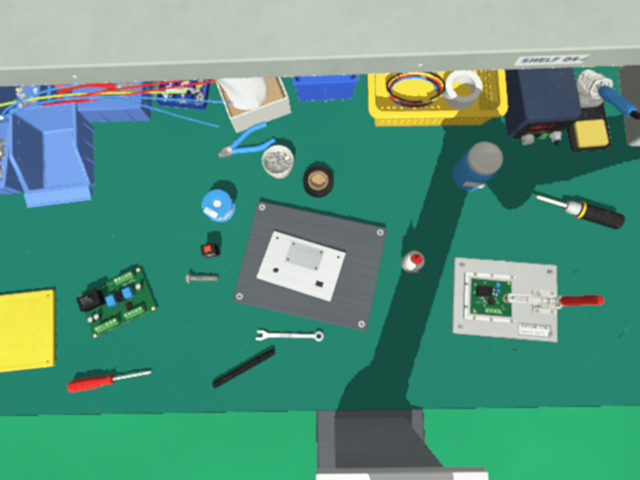

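View pics/scene0.png

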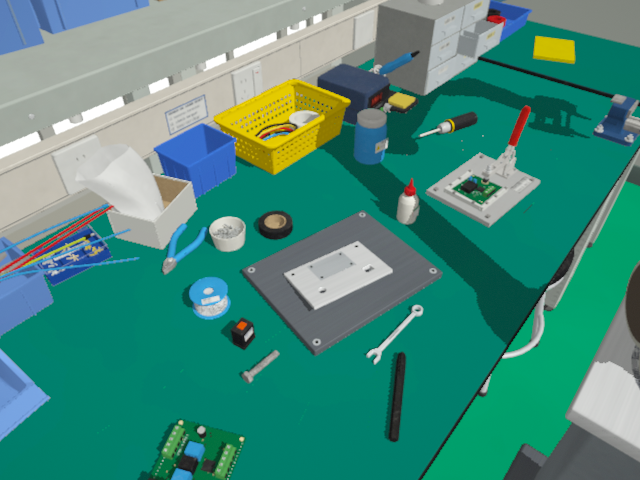

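Top view: dark base has corners near (262,203), (384,227), (363,326) and (237,298). The bright plate spans (258..345, 232..300), with its holes near (276,270) and (319,284). The scene view shows the same plate around (340,273).

```bash
cat > h.py <<'E'
import numpy as np,cv2
from station import *
def ray(c,uv,z):
    uv=np.atleast_2d(np.asarray(uv,float)); 
    d=np.c_[(uv[:,0]-c["cx"])/c["fx"],(uv[:,1]-c["cy"])/c["fy"],np.ones(len(uv))]@np.array(c["rotation"]).T
    o=np.array(c["xyz"]); return o+d*((z-o[2])/d[:,2])[:,None]
def proj(c,P):
    q=(np.atleast_2d(P)-c["xyz"])@np.array(c["rotation"]); return np.c_[q[:,0]/q[:,2]*c["fx"]+c["cx"],q[:,1]/q[:,2]*c["fy"]+c["cy"]]
def cloud(c):
    v,u=np.mgrid[:480,:640]; z=c["range_z"]
    return np.stack([(u-c["cx"])/c["fx"]*z,(v-c["cy"])/c["fy"]*z,z],-1)@np.array(c["rotation"]).T+c["xyz"]
E
python3 - <<'E'
from h import *
ims=[]
for n,box in(("top",(225,190,400,335)),("scene",(235,205,450,355))):
    c=dict(np.load(f"{n}0.npz")); f=c["frame"]; x0,y0,x1,y1=box
    W=cloud(c)
    hsv=cv2.cvtColor(f,cv2.COLOR_BGR2HSV); roi=np.zeros(f.shape[:2],np.uint8); roi[y0:y1,x0:x1]=1
    m=((hsv[...,1]<60)&(roi>0)).astype(np.uint8); m=cv2.morphologyEx(m,cv2.MORPH_OPEN,np.ones((5,5)))
    cs,_=cv2.findContours(m,0,2); k=max(cs,key=cv2.contourArea)
    P=ray(c,k[:,0],.014)[:,:2]; r=cv2.minAreaRect((P*1000).astype(np.float32)); print(n,"base",r)
    mp=((f.min(2)>125)&(roi>0)).astype(np.uint8); mp=cv2.morphologyEx(mp,cv2.MORPH_OPEN,np.ones((3,3)))
    cs,_=cv2.findContours(mp,0,2); k=max(cs,key=cv2.contourArea); 
    P=ray(c,k[:,0],.025)[:,:2]; print("plate@25",cv2.minAreaRect((P*1000).astype(np.float32)))
    fill=cv2.drawContours(np.zeros_like(mp),[k],-1,1,-1); e=cv2.erode(fill,np.ones((5,5)))>0
    Q=W[e]; A=np.c_[Q[:,:2],np.ones(len(Q))]; co=np.linalg.lstsq(A,Q[:,2],rcond=None)[0]; rs=Q[:,2]-A@co
    print("plane",co,"std",rs.std(),"mean",Q.mean(0),"res pct",np.percentile(rs,[1,50,99]))
    b=(m>0)&(cv2.dilate(fill,np.ones((15,15)))==0)&(cv2.erode(m,np.ones((9,9)))>0); print("base z",np.median(W[b][:,2]))
    cv2.imwrite(f"pics/c_{n}.png",cv2.resize(f[y0+ 20:y1-25,x0+15:x1-20],None,fx=4,fy=4,interpolation=cv2.INTER_CUBIC))
a=cv2.imread("pics/c_top.png");b=cv2.imread("pics/c_scene.png")
print(a.shape,b.shape)
w=max(a.shape[1],b.shape[1]); o=np.vstack([cv2.copyMakeBorder(i,0,0,0,w-i.shape[1],0) for i in(a,b)]); cv2.imwrite("pics/cc.png",cv2.resize(o,None,fx=600/o.shape[0],fy=600/o.shape[0]))
E
```

```text
top base ((542.4829711914062, 163.28968811035156), (267.25372314453125, 208.66183471679688), 76.17023468017578)
plate@25 ((538.6537475585938, 181.58511352539062), (155.1498260498047, 102.51383209228516), 70.94927215576172)
plane [-0.62200463  0.00154564  0.36441326] std 0.057462141672902124 mean [0.53702599 0.180251   0.03065921] res pct [-0.03697557 -0.00364027  0.02837247]
base z 0.013012659662142156
scene base ((538.05224609375, 166.41552734375), (272.3528747558594, 214.53587341308594), 76.22067260742188)
plate@25 ((536.591064453125, 178.42202758789062), (159.61952209472656, 96.77664947509766), 71.64755249023438)
plane [-0.59357729  0.3674984   0.2782708 ] std 0.021511969764792672 mean [0.53275077 0.18649652 0.03057921] res pct [-0.03278347 -0.00113468  0.03385025]
base z 0.014201795282366425
(400, 560, 3) (420, 720, 3)
```

View pics/c_top.png

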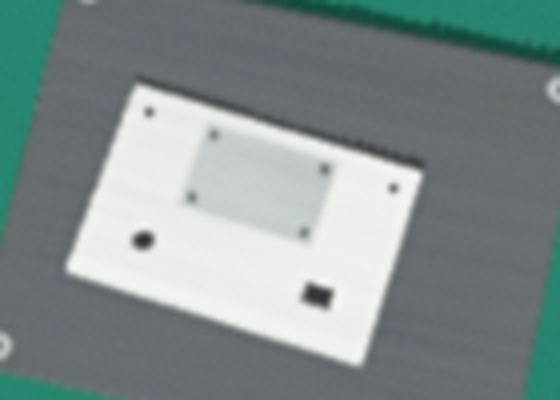

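View pics/c_scene.png

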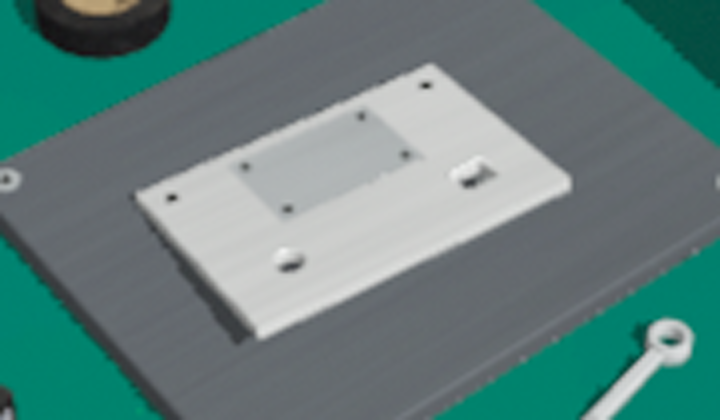

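The crops show the plate with a round hole at crop (143,240) and a slot at (318,295) in the top view. The grey patch is only a label. White screws mark the base corners. Next I'll get base and plate poses from the screws and plate corners in both views.

```bash
cat >> h.py <<'E'
SCR={"top":[(262,206),(380,232),(362,323),(240,296)],"scene":[(251,270),(363,216),(434,271),(317,342)]}
def base(c,n):
    g=cv2.cvtColor(c["frame"],cv2.COLOR_BGR2GRAY).astype(float); pts=[]
    for u,v in SCR[n]:
        w=g[v-6:v+7,u-6:u+7]; hs=cv2.cvtColor(c["frame"][v-6:v+7,u-6:u+7],cv2.COLOR_BGR2HSV)
        w=np.clip(w-125,0,None)*(hs[...,1]<70); yy,xx=np.mgrid[v-6:v+7,u-6:u+7]; pts.append(((w*xx).sum()/w.sum(),(w*yy).sum()/w.sum()))
    P=ray(c,pts,.014)[:,:2]; far,right=((0,1,2,3),None) if n=="top" else ((0,1,2,3),None)
    # order: far-left, far-right, near-right, near-left
    ex=(P[0]+P[1]-P[2]-P[3]); yaw=np.arctan2(ex[1],ex[0]); 
    return P.mean(0),yaw,P
def plate(c,box):
    x0,y0,x1,y1=box; f=c["frame"]; m=np.zeros(f.shape[:2],np.uint8); m[y0:y1,x0:x1]=(f.min(2)[y0:y1,x0:x1]>140)
    cs,_=cv2.findContours(m,0,2); k=cv2.convexHull(max(cs,key=cv2.contourArea))[:,0].astype(float)
    q=cv2.approxPolyN(k.astype(np.int32).reshape(-1,1,2),4)[0].reshape(-1,2).astype(float)
    k=max(cs,key=cv2.contourArea)[:,0].astype(float); L=[]
    for i in range(4):
        a,b=q[i],q[(i+1)%4]; d=(b-a)/np.linalg.norm(b-a); t=(k-a)@d; s=abs((k-a)@[-d[1],d[0]])
        s_=k[(s<3)&(t>6)&(t<np.linalg.norm(b-a)-6)]
        vx,vy,x,y=cv2.fitLine(s_.astype(np.float32),cv2.DIST_HUBER,0,.01,.01).ravel(); L.append(np.cross([x,y,1],[x+vx,y+vy,1]))
    o=[np.cross(L[i-1],L[i]) for i in range(4)]; return np.array([p[:2]/p[2] for p in o])
def tobase(P,C,yaw):
    R=np.array([[np.cos(yaw),-np.sin(yaw)],[np.sin(yaw),np.cos(yaw)]]); return (np.asarray(P)[...,:2]-C)@R
E
python3 - <<'E'
from h import *
for n,box in(("top",(245,220,355,310)),("scene",(270,230,400,310))):
    c=dict(np.load(f"{n}0.npz")); C,y,P=base(c,n); print(n,"base",C,np.degrees(y),"sides",[round(np.linalg.norm(P[i]-P[i-1])*1e3,1) for i in range(4)])
    q=plate(c,box); print(q.round(1).tolist())
    # near corners high (z .0335), far low (.020), chosen by base x
    t=tobase(ray(c,q,.026),C,y); z=np.where(t[:,0]>0,.020,.0335)
    T=np.array([tobase(ray(c,q[i],z[i])[0],C,y) for i in range(4)])
    print((T*1e3).round(1).tolist(),"mid",(T.mean(0)*1e3).round(1))
c=dict(np.load("top0.npz"));C,y,_=base(c,"top")
print("holes",(tobase(ray(c,[(240+143/4,210+240/4),(240+318/4,210+295/4)],.029),C,y)*1e3).round(1))
c=dict(np.load("scene0.npz"));C,y,_=base(c,"scene")
print("holes",(tobase(ray(c,[(250+289/4,225+260/4),(250+472/4,225+172/4)],.029),C,y)*1e3).round(1))
E
```

```text
top base [0.54260071 0.16329683] -13.930297411147802 sides [np.float64(186.0), np.float64(245.7), np.float64(186.0), np.float64(245.7)]
[[345.4, 252.6], [330.0, 301.1], [256.0, 277.5], [273.1, 230.5]]
[[35.9, -64.0], [-64.6, -54.9], [-51.7, 95.4], [48.5, 87.2]] mid [-8.  15.9]
scene base [0.54120949 0.16234665] -13.87422760937288 sides [np.float64(186.0), np.float64(246.1), np.float64(186.1), np.float64(245.8)]
[[394.2, 270.8], [315.7, 308.9], [283.5, 273.3], [357.5, 240.6]]
[[-67.3, -55.4], [-55.1, 95.9], [47.8, 86.8], [36.4, -64.1]] mid [-9.6 15.8]
holes [[-28.6  61.8]
 [-36.2 -27.7]]
holes [[-27.1  62.3]
 [-33.4 -28.2]]
```

Call:
{"api": "play_rows", "payload": {
  "steps": [
    {"az":-8.5,"claw":50},
    {"az":-8.5,"claw":50},
    {"az":-8.5,"claw":50},
    {"az":-8.5,"claw":50},
    {"az":-8.5,"claw":50},
    {"az":-8.5,"claw":50},
    {"az":-8.4,"claw":50},
    {"dx":-40,"dy":-7,"claw":50},
    {"dx":-40,"dy":-7,"claw":50},
    {"dx":-40,"dy":-7,"claw":50},
    {"dx":-40,"dy":-7,"claw":50},
    {"dx":-40,"dy":-7,"claw":50},
    {"dx":-40,"dy":-7,"claw":50},
    {"dx":-40,"dy":-7,"claw":50},
    {"dx":-40,"dy":-7,"claw":50},
    {"dx":-40,"dy":-7,"claw":50},
    {"dx":-40,"dy":-7,"claw":50},
    {"dx":-40,"dy":-7,"claw":50},
    {"dx":-40,"dy":-7,"claw":50},
    {"dx":-40,"dy":-7,"claw":50}
  ]
}}

```text
invalid input at $.steps[0]: expected keys ax, ay, az, dx, dy, dz, claw
```

Call:
{"api": "play_rows", "payload": {
  "steps": [
    {"ax":0,"ay":0,"az":-8.5,"dx":0,"dy":0,"dz":0,"claw":50},
    {"ax":0,"ay":0,"az":-8.5,"dx":0,"dy":0,"dz":0,"claw":50},
    {"ax":0,"ay":0,"az":-8.5,"dx":0,"dy":0,"dz":0,"claw":50},
    {"ax":0,"ay":0,"az":-8.5,"dx":0,"dy":0,"dz":0,"claw":50},
    {"ax":0,"ay":0,"az":-8.5,"dx":0,"dy":0,"dz":0,"claw":50},
    {"ax":0,"ay":0,"az":-8.5,"dx":0,"dy":0,"dz":0,"claw":50},
    {"ax":0,"ay":0,"az":-8.4,"dx":0,"dy":0,"dz":0,"claw":50},
    {"ax":0,"ay":0,"az":0,"dx":-40,"dy":-7,"dz":0,"claw":50},
    {"ax":0,"ay":0,"az":0,"dx":-40,"dy":-7,"dz":0,"claw":50},
    {"ax":0,"ay":0,"az":0,"dx":-40,"dy":-7,"dz":0,"claw":50},
    {"ax":0,"ay":0,"az":0,"dx":-40,"dy":-7,"dz":0,"claw":50},
    {"ax":0,"ay":0,"az":0,"dx":-40,"dy":-7,"dz":0,"claw":50},
    {"ax":0,"ay":0,"az":0,"dx":-40,"dy":-7,"dz":0,"claw":50},
    {"ax":0,"ay":0,"az":0,"dx":-40,"dy":-7,"dz":0,"claw":50},
    {"ax":0,"ay":0,"az":0,"dx":-40,"dy":-7,"dz":0,"claw":50},
    {"ax":0,"ay":0,"az":0,"dx":-40,"dy":-7,"dz":0,"claw":50},
    {"ax":0,"ay":0,"az":0,"dx":-40,"dy":-7,"dz":0,"claw":50}
  ]
}}

```text
time_s: 1.8
tcp_pos: [0.3436, -0.2257, 0.2364]
ee_rot: [[-0.241, -0.97, -0.0], [-0.97, 0.241, 0.0], [-0.0, 0.0, -1.0]]
wrist_force: [0.4, -0.6, -0.3]
gripper_width: 0.571
gripper_force: 0.0
```

```bash
cat >> h.py <<'E'
C0=np.array([.542,.163]); Y0=np.radians(-13.9)
def st(tx=None,ty=None,tz=None):
    """state in base frame (mm); with a base-frame target (mm): shift in tool axes"""
    s=sense(); R=np.array(s["ee_rot"]); p=np.array(s["tcp_pos"]); b=tobase(p,C0,Y0)*1e3
    print("t",round(s["time_s"],2),"base xy",b.round(1),"tip z",round((p[2]-.014)*1e3,1),"tool y yaw rel base",round(np.degrees(np.arctan2(R[1,1],R[0,1])-Y0),2),"down",R[:,2].round(4),"F",np.round(s["wrist_force"],1),"w",s["gripper_width"],"j",np.round(s["joints"],0))
    if tx is not None:
        g=np.array([[np.cos(Y0),-np.sin(Y0)],[np.sin(Y0),np.cos(Y0)]])@(np.array([tx,ty])-b)
        print("go tool",(R.T@np.r_[g,tz+14-p[2]*1e3]).round(1))
E
python3 -c "
from h import *
st(-8,125,60)"
```

```text
t 1.8 base xy [ -99.2 -425. ] tip z 222.4 tool y yaw rel base 179.95 down [-1.e-04  2.e-04 -1.e+00] F [ 0.4 -0.6 -0.3] w 0.5714836460633429 j [-10.   1. -27.  -0. -62.  -4.]
go tool [-550.1  -90.8  162.5]
```

Call:
{"api": "play_rows", "payload": {
  "steps": [
    {"ax":0,"ay":0,"az":0,"dx":-42,"dy":-7,"dz":0,"claw":50},
    {"ax":0,"ay":0,"az":0,"dx":-42,"dy":-7,"dz":0,"claw":50},
    {"ax":0,"ay":0,"az":0,"dx":-42,"dy":-7,"dz":0,"claw":50},
    {"ax":0,"ay":0,"az":0,"dx":-42,"dy":-7,"dz":0,"claw":50},
    {"ax":0,"ay":0,"az":0,"dx":-42,"dy":-7,"dz":0,"claw":50},
    {"ax":0,"ay":0,"az":0,"dx":-42,"dy":-7,"dz":0,"claw":50},
    {"ax":0,"ay":0,"az":0,"dx":-42,"dy":-7,"dz":0,"claw":50},
    {"ax":0,"ay":0,"az":0,"dx":-42,"dy":-7,"dz":0,"claw":50},
    {"ax":0,"ay":0,"az":0,"dx":-42,"dy":-7,"dz":0,"claw":50},
    {"ax":0,"ay":0,"az":0,"dx":-42,"dy":-7,"dz":0,"claw":50},
    {"ax":0,"ay":0,"az":0,"dx":-42,"dy":-7,"dz":20,"claw":50},
    {"ax":0,"ay":0,"az":0,"dx":-42,"dy":-7,"dz":20,"claw":50},
    {"ax":0,"ay":0,"az":0,"dx":-42,"dy":-7,"dz":20,"claw":50},
    {"ax":0,"ay":0,"az":0,"dx":0,"dy":0,"dz":35,"claw":50},
    {"ax":0,"ay":0,"az":0,"dx":0,"dy":0,"dz":35,"claw":50},
    {"ax":0,"ay":0,"az":0,"dx":0,"dy":0,"dz":30,"claw":50},
    {"ax":0,"ay":0,"az":0,"dx":0,"dy":0,"dz":0,"claw":50}
  ]
}}

```text
time_s: 3.5
tcp_pos: [0.5602, 0.2785, 0.0712]
ee_rot: [[-0.242, -0.97, -0.009], [-0.97, 0.242, -0.007], [0.009, 0.008, -1.0]]
wrist_force: [-0.6, -0.7, 0.7]
gripper_width: 0.574
gripper_force: 0.0
```

```bash
python3 -c "
from h import *
st(-8,118,17)"
```

```text
t 3.5 base xy [-10.1 116.5] tip z 57.2 tool y yaw rel base 179.9 down [-0.0094 -0.0065 -0.9999] F [-0.6 -0.7  0.7] w 0.5736928839737366 j [ 41.  31. -10.  -0. -49. -55.]
go tool [-1.8 -2.4 40.2]
```

Call:
{"api": "play_rows", "payload": {
  "steps": [
    {"ax":0,"ay":0,"az":0,"dx":0,"dy":-2,"dz":20,"claw":50},
    {"ax":0,"ay":0,"az":0,"dx":0,"dy":0,"dz":20,"claw":50},
    {"ax":0,"ay":0,"az":0,"dx":0,"dy":0,"dz":0,"claw":50},
    {"ax":0,"ay":0,"az":0,"dx":0,"dy":0,"dz":0,"claw":50}
  ]
}}

```text
time_s: 3.9
tcp_pos: [0.566, 0.2805, 0.0379]
ee_rot: [[-0.24, -0.971, 0.001], [-0.971, 0.24, 0.001], [-0.001, -0.001, -1.0]]
wrist_force: [-0.2, 0.6, -0.1]
gripper_width: 0.579
gripper_force: 0.0
```

```bash
python3 -c "
from h import *
st(-8,84.5,17)
c=capture('scene');cv2.imwrite('pics/s1.png',c['frame'][180:380,220:460].repeat(3,0).repeat(3,1))"
```

```text
t 3.9 base xy [ -4.9 119.8] tip z 23.9 tool y yaw rel base 179.99 down [ 1.4e-03  5.0e-04 -1.0e+00] F [-0.2  0.6 -0.1] w 0.5785307016841232 j [ 41.  34. -12.   0. -45. -55.]
go tool [35.3  3.1  6.9]
```

View pics/s1.png

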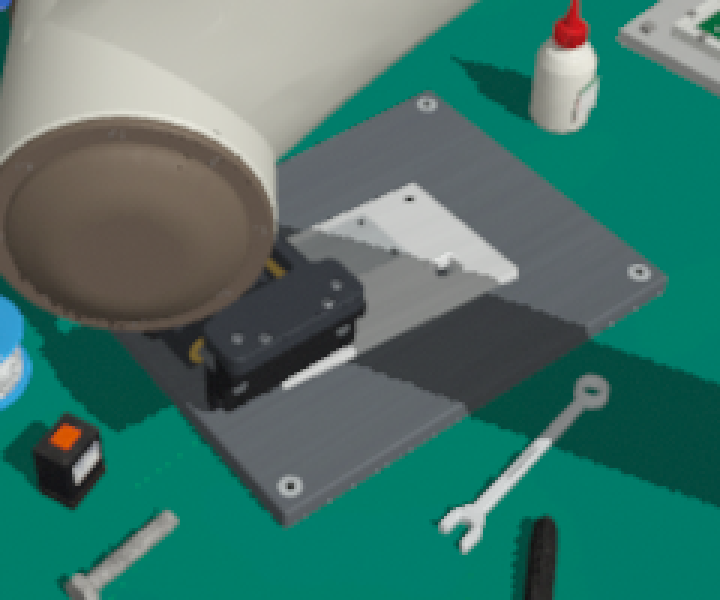

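The fingers stand left of the plate, with the visible near-left plate edge at about crop (285,385). They are clear of the relay and the bolt. Next: lower and push toward base -y.

Call:
{"api": "play_rows", "payload": {
  "steps": [
    {"ax":0,"ay":0,"az":0,"dx":0,"dy":3,"dz":7,"claw":50},
    {"ax":0,"ay":0,"az":0,"dx":0,"dy":0,"dz":0,"claw":50},
    {"ax":0,"ay":0,"az":0,"dx":3,"dy":0,"dz":0,"claw":50},
    {"ax":0,"ay":0,"az":0,"dx":3,"dy":0,"dz":0,"claw":50},
    {"ax":0,"ay":0,"az":0,"dx":3,"dy":0,"dz":0,"claw":50},
    {"ax":0,"ay":0,"az":0,"dx":3,"dy":0,"dz":0,"claw":50},
    {"ax":0,"ay":0,"az":0,"dx":3,"dy":0,"dz":0,"claw":50},
    {"ax":0,"ay":0,"az":0,"dx":3,"dy":0,"dz":0,"claw":50},
    {"ax":0,"ay":0,"az":0,"dx":3,"dy":0,"dz":0,"claw":50},
    {"ax":0,"ay":0,"az":0,"dx":3,"dy":0,"dz":0,"claw":50},
    {"ax":0,"ay":0,"az":0,"dx":3,"dy":0,"dz":0,"claw":50},
    {"ax":0,"ay":0,"az":0,"dx":2,"dy":0,"dz":0,"claw":50},
    {"ax":0,"ay":0,"az":0,"dx":2,"dy":0,"dz":0,"claw":50},
    {"ax":0,"ay":0,"az":0,"dx":0,"dy":0,"dz":0,"claw":50},
    {"ax":0,"ay":0,"az":0,"dx":0,"dy":0,"dz":0,"claw":50}
  ]
}}

```text
time_s: 5.45
tcp_pos: [0.5548, 0.2504, 0.0294]
ee_rot: [[-0.241, -0.971, -0.0], [-0.971, 0.241, -0.0], [0.001, 0.0, -1.0]]
wrist_force: [-0.1, -0.6, 0.3]
gripper_width: 0.572
gripper_force: 0.0
```

```bash
python3 -c "
from h import *
st(-8,84.5,17)
c=capture('top');cv2.imwrite('pics/t1.png',cv2.resize(c['frame'][190:340,215:405],None,fx=4,fy=4,interpolation=2))"
```

```text
t 5.45 base xy [-8.6 88. ] tip z 15.4 tool y yaw rel base 179.95 down [-4.e-04 -5.e-04 -1.e+00] F [-0.1 -0.6  0.3] w 0.5717567914979416 j [ 40.  33. -15.   0. -42. -53.]
go tool [ 3.5 -0.6 -1.6]
```

View pics/t1.png

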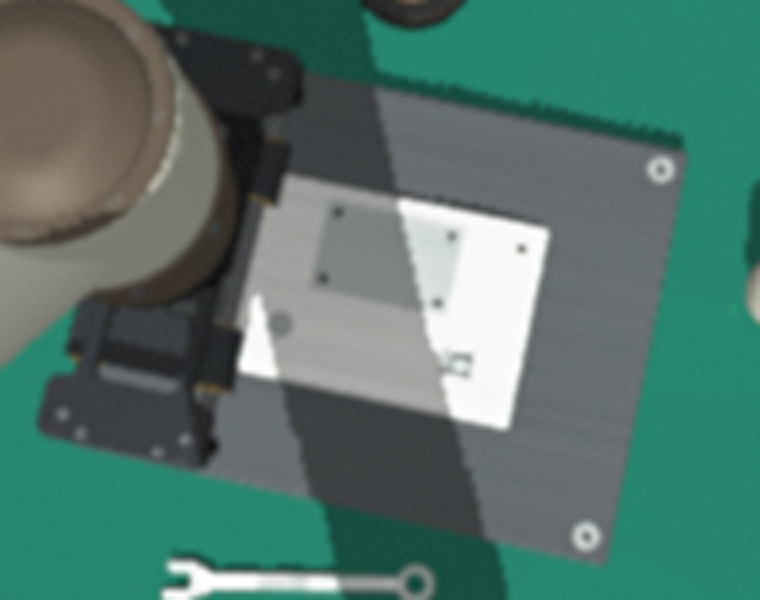

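The plate has turned square to the base. The slot at crop (457,363) and the hole at (280,324) now look filled by the pins, so it may already be near seated. I'll measure the right corners, (549,229) and (510,430).

```bash
python3 -c "
from h import *
c=dict(np.load('top0.npz'));C,y,_=base(c,'top')
px=np.array([(549,229),(510,430),(239,374),(286,176),(457,363),(280,324)])/4+[215,190]
for z in(.02,.03): print(z,(tobase(ray(c,px,z),C,y)*1e3).round(1).tolist())
pl=[(50,-75),(-50,-75),(-50,75),(50,75),(-24,-45),(-24,45)]
"
```

```text
0.02 [[49.4, -75.1], [-51.9, -77.0], [-54.2, 58.7], [47.4, 59.1], [-25.6, -44.8], [-25.8, 44.7]]
0.03 [[47.7, -74.9], [-52.4, -76.8], [-54.8, 57.4], [45.7, 57.8], [-26.5, -45.0], [-26.7, 43.5]]
```

Call:
{"api": "play_rows", "payload": {
  "steps": [
    {"ax":0,"ay":0,"az":0,"dx":-10,"dy":0,"dz":0,"claw":50},
    {"ax":0,"ay":0,"az":0,"dx":-10,"dy":0,"dz":0,"claw":50},
    {"ax":0,"ay":0,"az":0,"dx":0,"dy":0,"dz":-40,"claw":50},
    {"ax":0,"ay":0,"az":0,"dx":0,"dy":0,"dz":-40,"claw":50},
    {"ax":0,"ay":0,"az":0,"dx":-20,"dy":30,"dz":-20,"claw":50},
    {"ax":0,"ay":0,"az":0,"dx":-20,"dy":40,"dz":0,"claw":50},
    {"ax":0,"ay":0,"az":0,"dx":-20,"dy":40,"dz":0,"claw":50},
    {"ax":0,"ay":0,"az":0,"dx":-20,"dy":40,"dz":0,"claw":50},
    {"ax":0,"ay":0,"az":0,"dx":0,"dy":0,"dz":0,"claw":50},
    {"ax":0,"ay":0,"az":0,"dx":0,"dy":0,"dz":0,"claw":50}
  ]
}}

```text
time_s: 6.5
tcp_pos: [0.4326, 0.3856, 0.1298]
ee_rot: [[-0.238, -0.971, 0.0], [-0.971, 0.238, 0.0], [-0.001, -0.0, -1.0]]
wrist_force: [0.7, -0.9, -0.6]
gripper_width: 0.572
gripper_force: 0.0
```

```bash
python3 -c "
from h import *
st()
ims=[]
for n,b in(('top',(215,190,405,340)),('scene',(235,205,450,355))):
    c=capture(n);np.savez(n+'1.npz',**c);ims.append(cv2.resize(c['frame'][b[1]:b[3],b[0]:b[2]],(500,300 if 0 else int(500*150/(b[2]-b[0]))),interpolation=2))
ims=[i[:300] if len(i)>300 else cv2.copyMakeBorder(i,0,300-len(i),0,0,0) for i in ims]
o=np.vstack([cv2.resize(i,(500,300)) for i in ims]);cv2.imwrite('pics/v2.png',o)"
```

```text
t 6.5 base xy [-159.7  189.8] tip z 115.8 tool y yaw rel base 180.14 down [ 4.e-04  4.e-04 -1.e+00] F [ 0.7 -0.9 -0.6] w 0.5716350049741372 j [ 58.  23. -14.   0. -52. -71.]
```

View pics/v2.png

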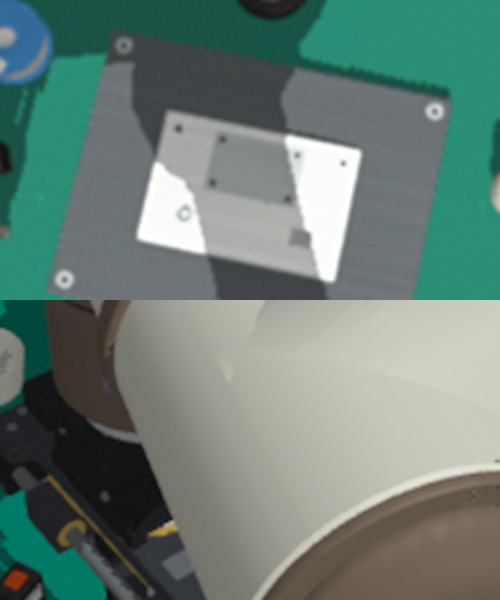

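The top view shows the pins filling both the round hole (185,213) and the slot (300,237). The scene view is blocked by the arm. I'll check pose and tilt numerically.

```bash
cat > chk.py <<'E'
from h import *
def chk(c,n,box):
    C,y,P=base(c,n) 
    q=plate(c,box); T=tobase(ray(c,q,.020),C,y)*1e3; print(n,"yaw",np.degrees(y).round(2),T.round(1).tolist(),"mid",T.mean(0).round(1))
    W=cloud(c); b=tobase(W,C,y)*1e3; z=W[...,2]*1e3
    for nm,lo,hi in(("far",(25,45)),("near",(-47,-33))) if 0 else (("far",25,45),("mid",-10,10),("near",-47,-33)):
        for l,r in((-70,-30),(-30,30),(30,70)):
            k=(b[...,0]>lo)&(b[...,0]<hi)&(b[...,1]>l)&(b[...,1]<r)&(z>5)&(z<60); print(nm,l,np.median(z[k]).round(1),end="; ")
    k=(abs(b[...,0])<95)&(abs(b[...,1])<125)&((abs(b[...,0])>62)|(abs(b[...,1])>88))&(z>0)&(z<40); print("base",np.median(z[k]).round(1))
E
python3 -c "
from chk import *
chk(dict(np.load('top1.npz')),'top',(245,220,365,320))
print('before');c=dict(np.load('top0.npz'));chk(c,'top',(245,220,365,320))"
```

```text
top yaw nan [[nan, nan], [nan, nan], [nan, nan], [nan, nan]] mid [nan nan]
far -70 nan; far -30 nan; far 30 nan; mid -70 nan; mid -30 nan; mid 30 nan; near -70 nan; near -30 nan; near 30 nan; base nan
before
top yaw -13.93 [[35.9, -64.0], [-64.0, -54.9], [-50.9, 97.9], [48.5, 87.2]] mid [-7.6 16.5]
far -70 17.1; far -30 20.6; far 30 20.8; mid -70 24.7; mid -30 25.7; mid 30 25.7; near -70 29.3; near -30 30.9; near 30 31.0; base 13.0h.py:17: RuntimeWarning: invalid value encountered in scalar divide
  w=np.clip(w-125,0,None)*(hs[...,1]<70); yy,xx=np.mgrid[v-6:v+7,u-6:u+7]; pts.append(((w*xx).sum()/w.sum(),(w*yy).sum()/w.sum()))
  return _methods._mean(a, axis=axis, dtype=dtype,
  ret = ret.dtype.type(ret / rcount)
```

Call:
{"api": "play_rows", "payload": {
  "steps": [
    {"ax":0,"ay":0,"az":0,"dx":0,"dy":0,"dz":-40,"claw":50},
    {"ax":0,"ay":0,"az":0,"dx":30,"dy":25,"dz":-20,"claw":50},
    {"ax":0,"ay":0,"az":0,"dx":40,"dy":0,"dz":0,"claw":50},
    {"ax":0,"ay":0,"az":0,"dx":40,"dy":0,"dz":0,"claw":50},
    {"ax":0,"ay":0,"az":0,"dx":40,"dy":0,"dz":0,"claw":50},
    {"ax":0,"ay":0,"az":0,"dx":40,"dy":0,"dz":0,"claw":50},
    {"ax":0,"ay":0,"az":0,"dx":40,"dy":0,"dz":0,"claw":50},
    {"ax":0,"ay":0,"az":0,"dx":40,"dy":0,"dz":0,"claw":50},
    {"ax":0,"ay":0,"az":0,"dx":40,"dy":0,"dz":0,"claw":50},
    {"ax":0,"ay":0,"az":0,"dx":40,"dy":0,"dz":0,"claw":50},
    {"ax":0,"ay":0,"az":0,"dx":40,"dy":0,"dz":0,"claw":50},
    {"ax":0,"ay":0,"az":0,"dx":40,"dy":0,"dz":0,"claw":50},
    {"ax":0,"ay":0,"az":0,"dx":0,"dy":0,"dz":0,"claw":50}
  ]
}}

```text
time_s: 7.9
tcp_pos: [0.3036, -0.0312, 0.1893]
ee_rot: [[-0.249, -0.968, -0.001], [-0.968, 0.249, -0.0], [0.0, 0.001, -1.0]]
wrist_force: [-0.5, -0.6, 0.6]
gripper_width: 0.57
gripper_force: 0.0
```

```bash
python3 -c "
from chk import *
st()
for n,b in(('top',(245,220,365,320)),('scene',(270,230,410,320))):
    c=capture(n);np.savez(n+'2.npz',**c)
    try: chk(c,n,b)
    except Exception as e: print(n,e)
cv2.imwrite('pics/v3.png',cv2.resize(c['frame'][215:345,245:440],None,fx=4,fy=4,interpolation=2))"
```

```text
t 7.9 base xy [-184.8 -245.7] tip z 175.3 tool y yaw rel base 179.46 down [-1.e-03 -1.e-04 -1.e+00] F [-0.5 -0.6  0.6] w 0.5702241375937551 j [ 26.  -9. -43.  -0. -56. -40.]
top yaw nan [[nan, nan], [nan, nan], [nan, nan], [nan, nan]] mid [nan nan]
far -70 nan; far -30 nan; far 30 nan; mid -70 nan; mid -30 nan; mid 30 nan; near -70 nan; near -30 nan; near 30 nan; base nan
scene yaw nan [[nan, nan], [nan, nan], [nan, nan], [nan, nan]] mid [nan nan]
far -70 nan; far -30 nan; far 30 nan; mid -70 nan; mid -30 nan; mid 30 nan; near -70 nan; near -30 nan; near 30 nan; base nanh.py:17: RuntimeWarning: invalid value encountered in scalar divide
  w=np.clip(w-125,0,None)*(hs[...,1]<70); yy,xx=np.mgrid[v-6:v+7,u-6:u+7]; pts.append(((w*xx).sum()/w.sum(),(w*yy).sum()/w.sum()))
  return _methods._mean(a, axis=axis, dtype=dtype,
  ret = ret.dtype.type(ret / rcount)
```

View pics/v3.png

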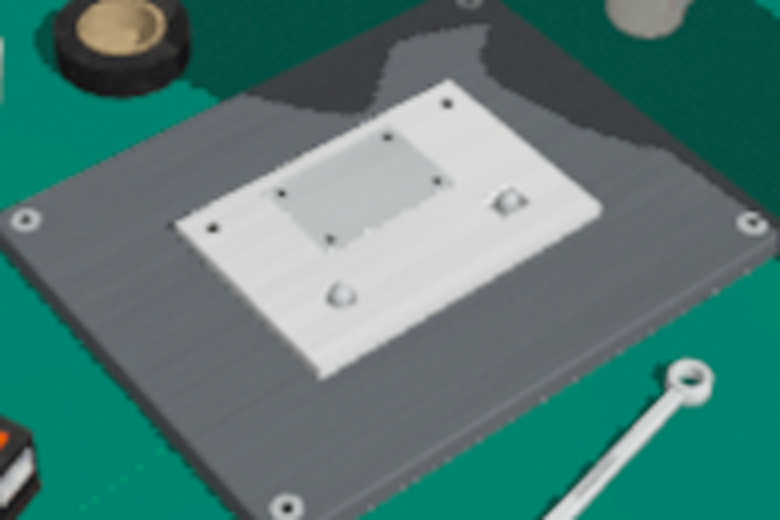

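The scene view shows the pins in the hole (342,295) and the slot (510,200), with the plate apparently flat. The base is fixed, so I'll reuse its first-measured pose for the numbers.

```bash
sed -i 's/C,y,P=base(c,n) /C,y,P=base(dict(np.load(n+"0.npz")),n)/' chk.py; python3 -W ignore -c "
from chk import *
for i in '02':
  chk(dict(np.load(f'scene{i}.npz')),'scene',(270,225,410,320))
chk(dict(np.load('top2.npz')),'top',(245,220,365,320))"
```

```text
scene yaw -13.87 [[-58.5, -65.5], [-46.0, 89.3], [47.8, 86.8], [36.4, -64.1]] mid [-5.1 11.6]
far -70 22.0; far -30 22.2; far 30 22.0; mid -70 26.9; mid -30 26.9; mid 30 26.6; near -70 32.4; near -30 32.3; near 30 32.0; base 14.2
scene yaw -13.87 [[-54.1, -74.7], [-55.8, 138.8], [48.7, 67.0], [49.2, -73.7]] mid [-3.  14.4]
far -70 20.4; far -30 20.3; far 30 20.2; mid -70 20.3; mid -30 20.3; mid 30 20.2; near -70 20.0; near -30 20.2; near 30 20.0; base 14.2
top yaw -13.93 [[50.0, -74.2], [-52.2, -75.9], [-52.0, 77.6], [48.3, 76.6]] mid [-1.5  1. ]
far -70 18.8; far -30 19.1; far 30 18.9; mid -70 19.0; mid -30 19.0; mid 30 19.4; near -70 19.1; near -30 19.2; near 30 18.9; base 13.0
```

The plate is flat: its top is about 6 mm above the base everywhere, in both views. Both pins are through and the arm is clear.

```bash
python3 -c "
from station import *
print(finish_job())"
```

```text
the job is handed in; nothing more can be done
None
```

The plate is seated flush over both pins after one two-finger push, both cameras show it flat, the arm was clear, and the job is handed in at about 8 s; the hand-in gave no verdict.

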